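Reopen a lever valve to its memory stop and prove it locked

ROBOT

A 7-joint arm with a two-finger parallel gripper is mounted at the origin on a cart in front of the work surface, level with it; the furniture and walls round the work are solid. World frame = base frame: x ahead of the robot, y to its left, z up, the work surface at z = 0. Lengths are in mm, angles in rad, forces in N, time in s.
With the tool pointing down it reaches from about 400 to 875 mm from the base axis. Payload 4.4 kg.
Tool frame: the origin (TCP) lies at the very end of the fingers, on their centre line; the grasp point (between the pads) lies 19 mm behind it; z points along the fingers, y is the line along which they close (so a half turn about z gives the same grasp; the last joint's range is limited). The gripper opens to 85 mm and grips with 20 to 120 N. Pads are 22 mm wide; open, the fingers measure 114 mm over their backs; the gripper's body (76 mm by 85 mm) begins 54 mm behind the grasp point. The pads swing forward as they close: fully open they stand 13 mm farther back than shut.
Start: joints at [-1.304, 0.628, 0.038, 1.517, -0.027, 0.996, -0.02], TCP at [212.325, 614.358, 231.313] pointing down, gripper open.
Joint ranges: [-3.06, 3.06], [-0.37, 2.12], [-1.25, 1.32], [0.18, 2.47], [-1.1, 4.24], [0.23, 1.98], [-2.94, 2.94]. Speed limits (rad/s): [2.57, 2.57, 3.14, 3.14, 3.14, 3.14, 3.14].

INTERFACE

Orientations are given as [roll, pitch, yaw] about the fixed x, y, z axes, in that order (R = Rz(yaw) Ry(pitch) Rx(roll)).
In Python, from cell import status, get_image, ctrl, models gives the robot as it stands.
- The arm moves only by the shell command python3 -m handwheel 'ROWS' [OPENING]. ROWS is JSON, a list of rows, each an object with "delta_pos": the shift along the world's x, y, z in cm, a list of three; "yaw": the turn about the world's z in rad. A call has 1 to 10 rows; each row shifts and turns the commanded pose from where the row before left it; what a row does not reach is not made up. A row lasts 1/12 s, in which the tool goes at most 41.7 mm and 7.16 degrees, less where a joint would pass 70% of its speed; a pose out of reach is approached as far as the arm can. A call is refused whole if a number of a shift passes 4.17 or a number of a turn 0.125, either way. A call with a gripper value outside its range is refused whole. OPENING is the opening, from -1 (shut) to 1 (fully open), set as the call begins (- or left out, the last holds). The fingers move at their own pace and stop on an object; the grip force is fixed at half the most. Time passes only in rows, so rows that do not move let the fingers close. It gives the time, the measured TCP pose, the force, the opening and the grip force at its end, in the units of the state.
- status.read_state(): the state, without advancing time (a new reading comes with each control period).
- get_image(name): name is "scene" or "top"; returns a dict with "color" (480x640x3 uint8, red, green, blue), "z_map" (480x640 float32, mm along the optical axis (not along the pixel's ray), 0 where there is no reading), "fx", "fy", "cx", "cy" (pixels), "position" and "rotation" of the camera in the world. Camera axes: x right, y up, looking along -z (the intrinsics and any distortion apply to the point x, -y, -z); pixel columns grow to the right and rows downward; lengths in mm; the calibration is good to about 2 mm. A picture is of the moment at which its call begins.
- ctrl.finish_job(): hands the job in; it is judged then, once.
Trained networks look in a picture, given as the dict that the camera call returned (one of the last four; its "shot" number tells which), for a name from the list of things; names that differ only in an ending like _2 or _b are one class to them, and where a whole thing is asked for, a point or a joint stands for the part that bears it (a point fixed in the world has none). Each returns a list of dicts, best first, with "score" (0 to 1); they miss things now and then, are a little off and sometimes report something else, mostly with a low value. They report only what shows in the picture. A call takes as long as a camera call.
- models.boxes_of(picture, name): "rect" ([left, top, right, bottom] in pixels, round what is visible of it).
The state is a dict: "clock": time; "qpos": joint angles; "qd": joint speeds; "tau": joint torques, N m; "eef_pos": TCP position; "tool_rot": TCP orientation; "force": force on the tool from outside, world axes, zero at the start; "torque": the same for the moment, N m; "width": finger opening in mm; "gripper_force": force on a finger pad.
Only numpy, scipy, OpenCV 4.12 (cv2) and the standard library are available. Lean on these libraries where they do the work, as an engineer would, in place of code of your own. Each camera call takes 0.05 s, during which the arm holds its last target. There are 200 camera calls.

TASK

Reopen the butterfly valve on the bench flow stand to its set point: squeeze the red trigger to free the lever, raise the lever gently until it meets the yellow memory stop without shifting the stop, and let the trigger go so that the tooth drops into the last notch before the stop. Then, with the trigger left free, push the lever by its hand grip back towards shut with about 15 N until it stands solid against its tooth, which seats the tooth and proves the lock; leave the lever locked there. Do not knock the dial gauge that hangs over the lever, the beaker or the strip tube.

Things in the scene. Friction and masses are not known exactly. Their poses are not given: they have to be found in the camera images.
- stem (a point): On the lever's pivot axis, 0.12 m above the bench, 75 mm left of the valve's pipe. Fixed to the blue flow stand (two upright pipes 140 mm apart on a grey base; valve in the left one). y: pivot axis, level, pointing left away from the pipe; x: level, away from the robot; z up. The lever swings in the x-z plane from -x (towards the robot, shut) to straight up (open).
- lever (a joint): Lever angle above level, rad: 0 = shut, 1.57 = fully open. Dark flat bar, 24 mm wide in the plane of swing, ending in a black hand grip 24 mm wide and 16 mm thick (15 to 31 mm along y from stem), 120 to 205 mm from the axis. Moves only while the tooth is out of the notches; then the stiff stem needs 3 to 5 N at the grip and holds it where it is left.
- trigger (a joint): Trigger angle, rad: 0 = free, tooth home in a notch; about 0.19 = let go but tooth resting on a land between notches; 0.30 = fully squeezed, tooth clear (from 0.22 on). Red strip 84 x 20 x 6 mm along the outer (+y) side of the hand grip, hinged on the lever 115 mm from the axis, opened by a spring; 5 to 8 N squeeze it.
- lever_grip (a point): Point on the lever 170 mm from the axis, 26.5 mm along y from stem, midway through hand grip and squeezed trigger: close the fingers along y here. Both together are 40 mm thick with the trigger free (the trigger's outer face 28 mm from this point), 23 mm squeezed. Axes turn with the lever: -x along it to its free end, y pivot axis, z square to it (up when shut).
- lever_handgrip: The lever's black rubber hand grip, 85 x 16 x 24 mm, without the trigger; origin on the pivot axis at stem, axes as lever_grip.
- lever_end (a point): Middle of the lever's free end, 205 mm from the axis and 23 mm along y from stem; axes as lever_grip. The lever's upper face lies 12 mm along +z. When free, the trigger stands 25 mm or more to the +y side here.
- stop (a joint): Where the memory stop is clamped: the lever angle (rad) at which the lever's upper edge just meets its pin. Yellow arm behind the notch plate with a 10 mm pin across the lever's path, held by friction: about 20 N at the hand grip shift it.
- stop_pin (a point): Middle of the yellow stop pin, 101 mm from the axis, above the lever; its x axis is parallel to that of lever_grip when the lever just meets the pin.
- tooth: The trigger's round-ended steel tooth, 4.4 mm thick, through the lever bar into the notch plate 78 mm from the axis; origin on the trigger's hinge. The plate is a steel disc with 5 mm lands and a notch every 0.14 rad (8 degrees); at which lever angles they lie varies and is not known. The tooth has about 2 mm of play in a notch.
- gauge: Dial gauge, 88 mm across, 30 mm deep, white dial towards the robot, hanging over the lever on the header pipe that joins the two uprights. Origin at the centre of its back, 0.46 m above the bench; the dial lies 30 mm along -x (x, y, z as stem's), 80 mm nearer the robot than stem; its lowest point is at z = 0.416.
- beaker: Empty plastic beaker, 70 mm across, 102 mm high, standing right of the flow stand; origin at the centre of its underside.
- strip_tube: White and blue tube of test strips, 30 mm across, 78 mm high, standing at the front of the bench; origin at the centre of its underside.

How it is judged (in metres and radians):
On the way, in this order (a step that is already met when the one before it is completed fails the run):
1. with the trigger squeezed, the lever is raised until it meets the memory stop (within 0.05 rad) (value of joint trigger above 0.21 rad and angle between the x axis of lever_grip and the x axis of stop_pin, either way round below 0.05 rad), for 0.1 s.
2. with the trigger free and the tooth home in the last notch before the stop, the fingers push on the hand grip (over 7 N) and its tooth bears on the notch plate (over 14 N) (value of joint trigger below 0.04 rad and angle between the x axis of lever_grip and the x axis of stop_pin, either way round below 0.175 rad and contact force between the fingers and lever_handgrip above 7 N and contact force between tooth and anything else above 14 N), for 0.2 s.
At the end, for the whole second after the job is handed in: The trigger is free with its tooth home (below 0.04 rad), the lever is at rest in the last notch before the memory stop (less than 0.16 rad, one notch and its play, below the stop), and the stop stands where it was (within 4 mm) (value of joint trigger below 0.04 rad and angle between the x axis of lever_grip and the x axis of stop_pin, either way round below 0.16 rad and velocity of joint lever between -0.05 and 0.05 rad/s and distance of stop_pin from where it was at the start of the episode below 0.004 m); the robot touches nothing.
It fails at once if the memory stop is shifted by more than 4 mm (distance of stop_pin from where it was at the start of the episode above 0.004 m).
It fails at once if the gauge is knocked (over 3 N) (contact force between any of the arm, the fingers and gauge above 3 N).
It fails at once if the beaker is pushed (30 mm) or tipped (distance of beaker from where it was at the start of the episode above 0.03 m or angle between beaker's own z axis and vertical above 0.4 rad).
It fails at once if the strip tube is pushed (30 mm) or tipped (distance of strip_tube from where it was at the start of the episode above 0.03 m or angle between strip_tube's own z axis and vertical above 0.4 rad).
It also fails if it takes over 48 s, if anything falls off the work surface, if the arm or the gripper's body presses on something with over 40 N, if the wrist force passes 120 N, or if a joint passes its speed limit or range.

## Working session

There is one attempt and no reset: what is moved stays moved. The work goes in short steps, Python scripts to look and compute and a shell command to move; the robot and the scene stay as the last step left them, time stands still between calls to the robot, and variables do not carry over. Pictures are saved under pics/ and viewed, at most 13 in all, crops included, and the job is handed in when it is done.

```bash
ls; mkdir -p pics; cat > h.py <<'E'
import numpy as np, cv2
from cell import status, get_image, ctrl, models
def world(p,u,v,z=None):
    z=p["z_map"][int(round(v)),int(round(u))] if z is None else z
    c=np.array([(u-p["cx"])/p["fx"]*z,-(v-p["cy"])/p["fy"]*z,-z])
    return np.array(p["rotation"])@c+np.array(p["position"])
def cloud(p):
    v,u=np.mgrid[0:480,0:640]; z=p["z_map"]
    c=np.stack([(u-p["cx"])/p["fx"]*z,-(v-p["cy"])/p["fy"]*z,-z],-1)
    return c@np.array(p["rotation"]).T+np.array(p["position"])
def save(p,n): cv2.imwrite(n,p["color"][:,:,::-1])
E
python3 - <<'E'
from h import *
s=status.read_state(); print({k:np.round(v,3) for k,v in s.items()})
for n in("scene","top"):
    p=get_image(n); save(p,f"pics/{n}0.png")
    print(n,p["position"],np.round(p["rotation"],3).tolist(),p["fx"],p["cx"],[k for k in p])
    np.savez(f"{n}0.npz",**{k:p[k] for k in("color","z_map","fx","fy","cx","cy","position","rotation")})
    for o in("lever","trigger","stop","gauge","beaker","strip_tube","lever_handgrip","tooth"):
        print(o,[(np.round(b["rect"]).tolist(),round(b["score"],2)) for b in models.boxes_of(p,o)[:2]])
E
```

```text
pics
{'clock': np.float64(0.0), 'qpos': array([-1.304,  0.629,  0.038,  1.518, -0.027,  0.996, -0.02 ]), 'qd': array([-0.001,  0.001, -0.   , -0.   ,  0.   ,  0.   ,  0.001]), 'tau': array([-1.0000e-03, -5.6339e+01,  1.2260e+00, -1.9345e+01,  1.1000e-02,
        1.0000e-02, -0.0000e+00]), 'eef_pos': array([212.098, 613.74 , 230.392]), 'tool_rot': array([-3.14 ,  0.   ,  2.809]), 'force': array([ 0.358, -0.732,  0.033]), 'torque': array([-0.028,  0.028,  0.002]), 'gripper_force': np.float64(0.0), 'width': np.float64(85.439)}
scene [-201.81616665 -623.0385287   739.84822675] [1.092, 0.025, -1.09] 456.48046319391824 313.7627720567517 ['color', 'z_map', 'fx', 'fy', 'cx', 'cy', 'position', 'rotation', 'shot']
lever [([194.0, 234.0, 238.0, 254.0], 0.95)]
trigger [([195.0, 232.0, 224.0, 257.0], 0.57)]
stop [([234.0, 234.0, 250.0, 256.0], 0.46)]
gauge [([197.0, 122.0, 234.0, 159.0], 0.92)]
beaker [([407.0, 345.0, 441.0, 406.0], 0.84)]
strip_tube [([183.0, 309.0, 195.0, 346.0], 0.8)]
lever_handgrip [([201.0, 236.0, 222.0, 248.0], 0.73)]
tooth []
top [ 396.37874088 -194.2098182  1651.51472473] [0.124, -0.004, -1.583] 515.7286942608765 315.0837447212062 ['color', 'z_map', 'fx', 'fy', 'cx', 'cy', 'position', 'rotation', 'shot']
lever [([206.0, 203.0, 225.0, 259.0], 0.93)]
trigger [([206.0, 223.0, 219.0, 257.0], 0.53)]
stop []
gauge [([177.0, 188.0, 218.0, 215.0], 0.61)]
beaker [([391.0, 248.0, 418.0, 272.0], 0.93)]
strip_tube []
lever_handgrip [([214.0, 232.0, 220.0, 257.0], 0.67)]
tooth [([178.0, 188.0, 219.0, 218.0], 0.58)]
```

```bash
cat > h.py <<'E'
import numpy as np, cv2
from scipy.spatial.transform import Rotation as Rot
from cell import status, get_image, ctrl, models
def cloud(p):
    v,u=np.mgrid[0:480,0:640]; z=p["z_map"]
    c=np.stack([(u-p["cx"])/p["fx"]*z,-(v-p["cy"])/p["fy"]*z,-z],-1)
    return c@Rot.from_euler("xyz",p["rotation"]).as_matrix().T+np.array(p["position"])
def proj(p,X):
    c=(np.atleast_2d(X)-np.array(p["position"]))@Rot.from_euler("xyz",p["rotation"]).as_matrix()
    return np.stack([p["cx"]-p["fx"]*c[:,0]/c[:,2],p["cy"]+p["fy"]*c[:,1]/c[:,2]],-1)
def save(p,n): cv2.imwrite(n,p["color"][:,:,::-1])
E
python3 - <<'E'
from h import *
a=np.load("scene0.npz");b=np.load("top0.npz")
A=cv2.resize(a["color"][90:420,150:460],None,fx=1.29,fy=1.29*1,interpolation=cv2.INTER_CUBIC)
A=cv2.resize(a["color"][100:310,120:320],(570,600),interpolation=cv2.INTER_CUBIC)
cv2.imwrite("pics/s1.png",A[:,:,::-1])
B=cv2.resize(b["color"][130:330,120:440],(800,500),interpolation=cv2.INTER_CUBIC)
cv2.imwrite("pics/t1.png",B[:,:,::-1])
for n,p,pts in(("s",a,[(205,240),(212,242),(220,244),(230,246),(243,242),(240,238),(198,244),(215,140),(424,350),(189,312),(215,160)]),("t",b,[(217,240),(217,255),(217,232),(209,230),(209,250),(200,200),(404,260),(404,250)])):
    C=cloud(p)
    for u,v in pts: print(n,u,v,np.round(C[v,u]),p["color"][v,u])
E
```

```text
s 205 240 [522.  58. 245.] [45 43 43]
s 212 242 [545.  58. 228.] [34 31 34]
s 220 244 [576.  61. 207.] [35 35 34]
s 230 246 [613.  62. 183.] [68 67 72]
s 243 242 [644.  43. 184.] [131 108  67]
s 240 238 [643.  50. 195.] [95 92 83]
s 198 244 [842. 394.   3.] [144 130 111]
s 215 140 [598.  54. 466.] [134 131 130]
s 424 350 [ 546. -473.   93.] [147 140 126]
s 189 312 [450.  77.  78.] [ 66  99 146]
s 215 160 [596.  61. 418.] [115 114 116]
t 217 240 [566.  71. 225.] [53 50 46]
t 217 255 [521.  65. 254.] [48 47 44]
t 217 232 [619. 114.  -5.] [105  90  77]
t 209 230 [625. 139.   0.] [195 175 153]
t 209 250 [536.  88. 247.] [110  47  44]
t 200 200 [624.  58. 505.] [74 71 73]
t 404 260 [ 520. -487.    6.] [154 144 130]
t 404 250 [ 544. -472.   93.] [128 116 104]
```

View pics/s1.png

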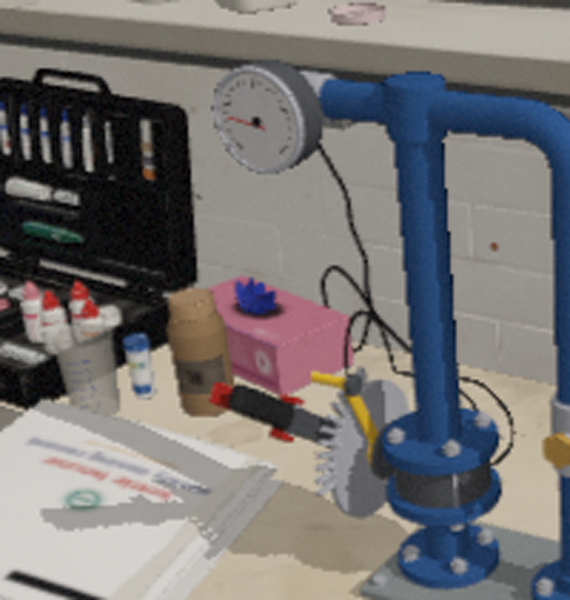

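View pics/t1.png

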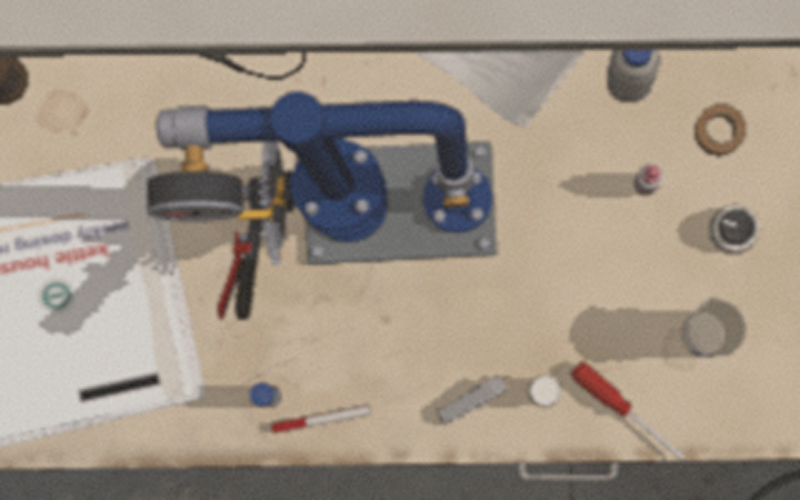

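```bash
python3 - <<'E'
from h import *
for n in("scene","top"):
    p=np.load(f"{n}0.npz");C=cloud(p);c=p["color"].astype(int);R,G,B=c[...,0],c[...,1],c[...,2]
    box=(C[...,0]>450)&(C[...,0]<760)&(C[...,1]>0)&(C[...,1]<150)&(C[...,2]>60)&(C[...,2]<600)
    def fit(m,name):
        P=C[m]
        if len(P)<4: print(n,name,len(P));return
        md=np.median(P,0);P=P[np.linalg.norm(P-md,axis=1)<150]
        q=P.mean(0);u,s,vt=np.linalg.svd(P-q);d=vt[0]*-np.sign(vt[0][0])
        print(n,name,len(P),"mean",q.round(),"dir",d.round(3),"sd",(s/np.sqrt(len(P))).round(1),"min",P.min(0).round(),"max",P.max(0).round())
    z=C[...,2]
    fit(box&(R<75)&(G<75)&(B<75)&(z<300)&(C[...,0]<600)&(z>150)&(C[...,1]>30),"black")
    fit(box&(R>90)&(G<60)&(B<60)&(z<300)&(z>150),"red")
    fit(box&(R>120)&(G>90)&(B<90)&(R-B>60)&(z<300)&(z>130),"yellow")
    P=C[box&(z>410)&(z<510)&(C[...,0]<640)]
    fit(box&(z>412)&(z<510)&(C[...,0]<625)&(R>90)&(abs(R-B)<50),"dial")
    fit(box&(z>412)&(z<510)&(C[...,0]<660),"gauge all")
    bl=(B>R+25)&(C[...,0]>550)&(C[...,0]<800)&(C[...,1]<60)&(C[...,1]>-200)&(z>90)&(z<600)
    fit(bl&(z>480),"header"); fit(bl&(z<420)&(z>230),"upright")
    fl=bl&(z<230); fit(fl,"flange")
E
```

```text
scene black 257 mean [553.  61. 221.] dir [-0.77   0.006  0.638] sd [31.6  6.5  2.7] min [515.  57. 173.] max [599.  74. 254.]
scene red 71 mean [549.  81. 223.] dir [-0.743  0.213  0.634] sd [38.3 10.7  3.9] min [513.  63. 178.] max [599.  92. 253.]
scene yellow 115 mean [648.  47. 183.] dir [-0.436  0.252  0.864] sd [30.   8.2  7.4] min [583.  30. 132.] max [675.  76. 216.]
scene dial 935 mean [599.  69. 461.] dir [-0.038  0.807 -0.589] sd [23.2 22.   1.9] min [593.  27. 416.] max [609. 116. 503.]
scene gauge all 1204 mean [602.  63. 463.] dir [-0.197  0.907 -0.372] sd [25.  22.5  6.7] min [593.   1. 416.] max [660. 116. 504.]
scene header 111 mean [677. -30. 483.] dir [-0.84   0.543 -0.014] sd [12.9 12.7  1.1] min [656. -51. 480.] max [703.  -0. 485.]
scene upright 1964 mean [672. -92. 331.] dir [-0.06   0.994 -0.092] sd [67.6 51.2  6.8] min [ 658. -184.  230.] max [697. -14. 420.]
scene flange 1454 mean [666. -62. 149.] dir [-0.109  0.959  0.261] sd [57.2 35.8 19.5] min [ 625. -184.   90.] max [736.  28. 230.]
top black 140 mean [557.  67. 232.] dir [-0.784 -0.055  0.619] sd [27.
[... 234 characters left out ...]
.851] sd [28.3 10.1  4.1] min [631.  40. 133.] max [688.  77. 225.]
top dial 151 mean [599.  68. 476.] dir [-0.025  0.325 -0.945] sd [28.8 24.   3.2] min [595.  28. 419.] max [624. 115. 507.]
top gauge all 800 mean [614.  68. 483.] dir [-0.027  0.961  0.274] sd [22.8 21.8 15.6] min [595.  28. 419.] max [660. 115. 509.]
top header 366 mean [681. -27. 485.] dir [-0.04   0.999  0.013] sd [23.4 11.1  2.6] min [ 658. -140.  480.] max [705.  52. 492.]
top upright 8 mean [685. -45. 299.] dir [-0.109  0.021  0.994] sd [41.4  5.6  1.4] min [668. -47. 241.] max [692. -39. 355.]
top flange 700 mean [668. -33. 148.] dir [-0.472  0.881 -0.038] sd [30.  27.7 16. ] min [628. -80.  91.] max [737.  27. 219.]
```

```bash
cat > fit.py <<'E'
from h import *
from scipy.optimize import least_squares
pics={n:np.load(f"{n}0.npz") for n in("scene","top")}
Pb=[];
for n,p in pics.items():
    C=cloud(p);c=p["color"].astype(int);R,G,B=c[...,0],c[...,1],c[...,2];z=C[...,2]
    box=(C[...,0]>490)&(C[...,0]<600)&(C[...,1]>35)&(C[...,1]<100)
    m=box&(c.max(-1)<70)&(z<300)&(z>170); Pb.append(C[m])
    y=(R>110)&(R-B>45)&(G-B>25)&(C[...,0]>570)&(C[...,0]<700)&(C[...,1]>25)&(C[...,1]<90)&(z>130)&(z<260)
    Y=C[y]; Y=Y[np.argsort(Y[:,1])]
    pin=Y[Y[:,1]>52]; print(n,"pin",len(pin),np.median(pin,0).round(1),pin.min(0).round(),pin.max(0).round())
    print(Y[Y[:,2]>195].round().tolist()[:40])
    bl=(B>R+25)&(z<400)&(z>230)&(C[...,1]>-90)&(C[...,1]<0)&(C[...,0]<760)&(C[...,0]>600)
    U=C[bl]
    f=least_squares(lambda q:np.hypot(U[:,0]-q[0],U[:,1]-q[1])-q[2],[690,-45,22],loss="soft_l1"); print("pipe",f.x.round(1),len(U))
P=np.vstack(Pb);print(len(P))
h=np.array([42.5,8,12]);ce=np.array([-162.5,23,0])
def res(q,P=P):
    xs,ys,yaw,th=q
    L=(Rot.from_euler("z",yaw)*Rot.from_euler("y",th)).inv().apply(P-[xs,ys,120])
    d=np.abs(L-ce)-h
    return np.where(d.max(1)>0,np.linalg.norm(np.maximum(d,0),axis=1),d.max(1))
for PP,nm in((P,"both"),(Pb[0],"scene"),(Pb[1],"top")):
    f=least_squares(lambda q:np.r_[res(q,PP),(q[2]-.05)/.01*3],[680,40,.05,.68],loss="soft_l1")
    print(nm,f.x.round(3),np.median(abs(res(f.x,PP))).round(2))
E
python3 fit.py
```

```text
scene pin 33 [633.3  64.8 213.5] [630.  52. 206.] [642.  79. 216.]
[[638.0, 30.0, 202.0], [630.0, 39.0, 212.0], [641.0, 39.0, 195.0], [632.0, 40.0, 214.0], [638.0, 40.0, 197.0], [633.0, 40.0, 216.0], [632.0, 43.0, 210.0], [632.0, 44.0, 213.0], [638.0, 44.0, 216.0], [633.0, 44.0, 215.0], [632.0, 46.0, 213.0], [633.0, 47.0, 215.0], [633.0, 47.0, 209.0], [638.0, 48.0, 215.0], [636.0, 49.0, 216.0], [631.0, 49.0, 212.0], [632.0, 49.0, 215.0], [632.0, 50.0, 209.0], [632.0, 52.0, 214.0], [639.0, 54.0, 213.0], [634.0, 54.0, 210.0], [632.0, 56.0, 216.0], [636.0, 56.0, 214.0], [632.0, 56.0, 210.0], [634.0, 57.0, 212.0], [632.0, 59.0, 210.0], [633.0, 60.0, 212.0], [642.0, 60.0, 213.0], [639.0, 61.0, 215.0], [631.0, 61.0, 213.0], [636.0, 62.0, 213.0], [636.0, 62.0, 216.0], [633.0, 62.0, 215.0], [633.0, 63.0, 208.0], [631.0, 65.0, 212.0], [637.0, 66.0, 215.0], [634.0, 67.0, 213.0], [631.0, 67.0, 214.0], [636.0, 69.0, 206.0], [637.0, 69.0, 214.0]]
pipe [682.4 -26.1  20.2] 1018
top pin 35 [636.6  64.9 215.9] [631.  53. 164.] [641.  77. 223.]
[[651.0, 39.0, 200.0], [640.0, 42.0, 219.0], [637.0, 42.0
[... 333 characters left out ...]
17.0], [634.0, 55.0, 222.0], [640.0, 56.0, 218.0], [638.0, 57.0, 213.0], [636.0, 58.0, 223.0], [635.0, 59.0, 217.0], [640.0, 59.0, 217.0], [634.0, 61.0, 221.0], [637.0, 62.0, 218.0], [641.0, 62.0, 214.0], [632.0, 63.0, 213.0], [640.0, 65.0, 216.0], [638.0, 65.0, 216.0], [635.0, 65.0, 212.0], [633.0, 66.0, 210.0], [637.0, 67.0, 218.0], [632.0, 68.0, 216.0], [641.0, 68.0, 215.0], [636.0, 69.0, 209.0], [631.0, 69.0, 223.0], [634.0, 69.0, 222.0], [637.0, 69.0, 222.0], [640.0, 70.0, 219.0]]
pipe [683.1 -27.2  19.5] 8
355
both [6.81488e+02 3.31960e+01 1.20000e-02 6.89000e-01] 2.43
scene [6.81918e+02 3.21440e+01 1.80000e-02 6.81000e-01] 1.31
top [6.81454e+02 5.25530e+01 5.00000e-02 6.79000e-01] 1.4
```

```bash
cat > fit2.py <<'E'
from h import *
from scipy.optimize import least_squares
h=np.array([42.5,8,12]);ce=np.array([-162.5,23,0])
for n in("scene","top"):
    p=np.load(f"{n}0.npz");C=cloud(p);c=p["color"].astype(int);R,G,B=c[...,0],c[...,1],c[...,2];z=C[...,2]
    if n=="scene":
        D=C[(z>420)&(z<500)&(C[...,0]<606)&(C[...,0]>585)&(C[...,1]>30)&(C[...,1]<110)]
        f=least_squares(lambda q:D[:,0]-q[0]-q[1]*(D[:,1]-70)-q[2]*(D[:,2]-460),[598,0,0],loss="soft_l1");print("dial x,tan(yaw)=-",f.x.round(3),len(D))
    H=C[(B>R+25)&(z>478)&(C[...,0]>640)&(C[...,0]<740)&(C[...,1]>-140)&(C[...,1]<60)]
    print(n,"header yaw",-np.polyfit(H[:,1],H[:,0],1)[0].round(3),len(H))
    box=(C[...,0]>490)&(C[...,0]<600)&(C[...,1]>45)&(C[...,1]<85)
    P=C[box&(c.max(-1)<70)&(z<275)&(z>170)]
    for yaw in(.03,.05):
        st=np.array([682.7,-26.6,120])+75*np.array([-np.sin(yaw),np.cos(yaw),0])
        def res(q):
            L=(Rot.from_euler("z",yaw)*Rot.from_euler("y",q[0])).inv().apply(P-st-[q[1],q[2],0])
            d=np.abs(L-ce)-h
            return np.where(d.max(1)>0,np.linalg.norm(np.maximum(d,0),axis=1),d.max(1))
        f=least_squares(lambda q:np.r_[res(q),q[1]/3,q[2]/3],[.68,0,0],loss="soft_l1");print(n,yaw,st.round(1),"th,dx,dy",f.x.round(3),np.median(abs(res(f.x))).round(2))
        Y=C[(R>110)&(R-B>45)&(G-B>25)&(C[...,0]>615)&(C[...,0]<660)&(C[...,1]>45)&(C[...,1]<80)&(z>200)&(z<226)]
        L=Rot.from_euler("z",yaw).inv().apply(Y-st-[f.x[1],0,0])
        g=least_squares(lambda q:np.r_[np.hypot(L[:,0]-q[0],L[:,2]-q[1])-5,(np.hypot(*q)-101)*3],[-43,90],loss="soft_l1").x
        print("   pin",g.round(1),"stop",(np.arctan2(g[1],-g[0])-np.arcsin(17/101)).round(3))
C=cloud(np.load("scene0.npz"));Ct=cloud(np.load("top0.npz"))
for nm,C in(("scene",C),("top",Ct)):
  for y0 in range(50,650,100):
    m=(C[...,1]>y0)&(C[...,1]<y0+100)&(C[...,2]>5)
    print(nm,y0,[int(np.percentile(C[m&(C[...,0]>x0)&(C[...,0]<x0+100)][:,2],99)) if (m&(C[...,0]>x0)&(C[...,0]<x0+100)).sum()>5 else 0 for x0 in range(150,650,100)])
p=np.load("scene0.npz");q=Ct
E
python3 fit2.py
```

```text
dial x,tan(yaw)=- [ 5.98727e+02 -4.00000e-02  6.00000e-03] 882
scene header yaw 0.043 133
scene 0.03 [680.5  48.4 120. ] th,dx,dy [0.672 2.452 0.643] 1.0
   pin [-45.9  90.4] stop 0.932
scene 0.05 [679.   48.3 120. ] th,dx,dy [0.673 4.338 3.34 ] 0.97
   pin [-46.   90.4] stop 0.931
top header yaw 0.037 439
top 0.03 [680.5  48.4 120. ] th,dx,dy [0.681 0.445 1.95 ] 1.39
   pin [-44.6  95.8] stop 0.966
top 0.05 [679.   48.3 120. ] th,dx,dy [0.68  2.441 4.186] 1.4
   pin [-44.8  95.8] stop 0.964
scene 50 [0, 0, 79, 253, 502]
scene 150 [0, 0, 39, 38, 34]
scene 250 [0, 0, 59, 56, 54]
scene 350 [0, 0, 74, 72, 70]
scene 450 [0, 0, 72, 74, 74]
scene 550 [0, 0, 25, 32, 36]
top 50 [0, 0, 84, 258, 507]
top 150 [0, 0, 47, 43, 41]
top 250 [779, 0, 65, 61, 59]
top 350 [719, 0, 80, 77, 75]
top 450 [351, 0, 78, 81, 81]
top 550 [352, 0, 30, 38, 42]
```

```bash
R='{"delta_pos":[1.9,-3.35,0.8],"yaw":0.0235}'; python3 -m handwheel '[{"delta_pos":[0.9,-1.6,1.5],"yaw":0.0235},{"delta_pos":[1.9,-3.3,1.2],"yaw":0.0235},{"delta_pos":[1.9,-3.3,1.2],"yaw":0.0235},{"delta_pos":[1.9,-3.3,1.2],"yaw":0.0235},{"delta_pos":[1.9,-3.3,1.2],"yaw":0.0235},{"delta_pos":[1.9,-3.3,1.2],"yaw":0.0235},{"delta_pos":[1.9,-3.3,1.2],"yaw":0.0235},{"delta_pos":[1.9,-3.3,1.2],"yaw":0.0235}]' 1
```

```text
clock: 1.57
eef_pos: [354.9, 365.6, 331.1]
tool_rot: [3.141, 0.0, 2.998]
force: [0.0, 0.4, -0.6]
width: 85.5
gripper_force: 0.0
```

```bash
python3 -m handwheel '[{"delta_pos":[1.9,-3.4,0],"yaw":0.02},{"delta_pos":[1.9,-3.4,0],"yaw":0.02},{"delta_pos":[1.9,-3.4,0],"yaw":0.02},{"delta_pos":[1.9,-3.4,0],"yaw":0.02},{"delta_pos":[1.9,-3.4,0],"yaw":0.02},{"delta_pos":[1.9,-3.4,0],"yaw":0.02},{"delta_pos":[1.9,-3.4,0],"yaw":0.02},{"delta_pos":[1.7,-3,0],"yaw":0.02},{"delta_pos":[1,-2,0],"yaw":0.024},{"delta_pos":[0,0,0],"yaw":0}]'
python3 - <<'E'
from h import *
p=get_image("scene");save(p,"pics/s2f.png");cv2.imwrite("pics/s2.png",cv2.resize(p["color"][20:290,60:380],(710,600),interpolation=cv2.INTER_CUBIC)[:,:,::-1])
C=cloud(p);np.save("c2.npy",C)
s=status.read_state();print(s["eef_pos"],s["tool_rot"])
e=s["eef_pos"]
m=(abs(C[...,0]-e[0])<130)&(abs(C[...,1]-e[1])<110)&(C[...,2]>e[2]-5)
for z0 in range(300,760,25):
    q=C[m&(C[...,2]>z0)&(C[...,2]<z0+25)]
    q=q[q[:,0]<590]
    if len(q)>3: print(z0,(np.percentile(q,[2,98],axis=0)[:,:2]-e[:2]).round().tolist(),len(q))
E
```

```text
clock: 2.4
eef_pos: [516.5, 73.0, 330.5]
tool_rot: [-3.138, 0.002, -3.111]
force: [-0.5, -0.6, -1.0]
width: 85.5
gripper_force: 0.0
[515.22791128  76.30584252 330.33874428] [-3.14050271e+00  4.64550587e-04 -3.10813484e+00]
325 [[-11.0, -56.0], [10.0, 43.0]] 44
350 [[-13.0, -63.0], [10.0, 50.0]] 210
375 [[-15.0, -79.0], [12.0, 65.0]] 310
400 [[-18.0, -78.0], [15.0, 64.0]] 574
425 [[-19.0, -75.0], [12.0, 59.0]] 630
450 [[-37.0, -43.0], [17.0, 11.0]] 329
475 [[-38.0, -43.0], [18.0, 13.0]] 432
500 [[-37.0, -42.0], [17.0, 15.0]] 428
525 [[-37.0, -43.0], [17.0, 13.0]] 470
550 [[-36.0, -41.0], [16.0, 13.0]] 470
575 [[-36.0, -41.0], [17.0, 13.0]] 483
600 [[-36.0, -41.0], [17.0, 13.0]] 509
625 [[-39.0, -49.0], [24.0, 28.0]] 599
650 [[-71.0, -54.0], [38.0, 25.0]] 844
675 [[-114.0, -55.0], [40.0, 22.0]] 1080
700 [[-128.0, -58.0], [28.0, -26.0]] 1054
725 [[-129.0, -63.0], [-8.0, -42.0]] 637
```

View pics/s2.png

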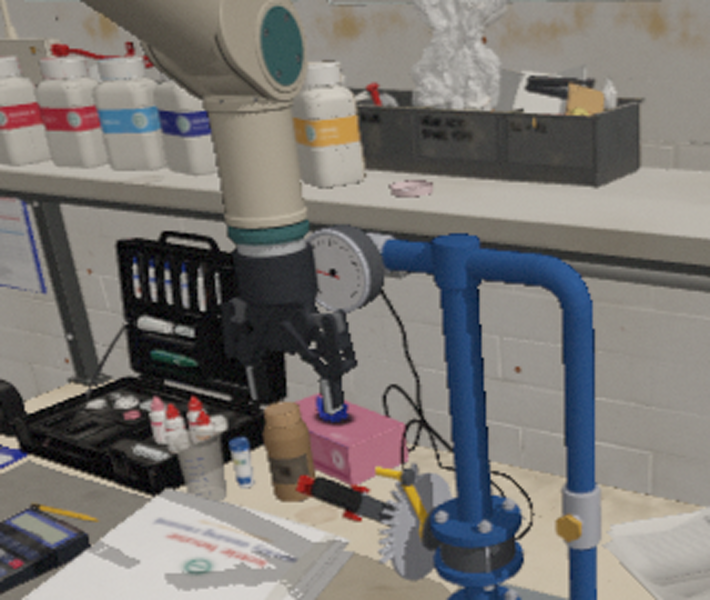

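```bash
python3 -m handwheel '[{"delta_pos":[0,0.1,-1],"yaw":0.006},{"delta_pos":[0,0,-2]},{"delta_pos":[0,0,-2]},{"delta_pos":[0,0,-2]},{"delta_pos":[0,0,-2]},{"delta_pos":[0,0,-1.3]},{"delta_pos":[0,0,-0.8]},{"delta_pos":[0,0,0]}]'
python3 - <<'E'
from h import *
for n,(a,b,c,d),sz in(("scene",(130,290,140,300),(400,400)),("top",(180,280,170,270),(400,400))):
    p=get_image(n);C=cloud(p)
    im=cv2.resize(p["color"][a:b,c:d],sz,interpolation=cv2.INTER_CUBIC)
    out=im if n=="scene" else np.hstack([out,im])
    if n=="scene":
        out=im;e=status.read_state()["eef_pos"];print(e)
cv2.imwrite("pics/g1.png",out[:,:,::-1])
E
```

```text
[514.42418257  78.64011225 330.25676696]schema error: expected keys delta_pos, yaw
```

View pics/g1.png

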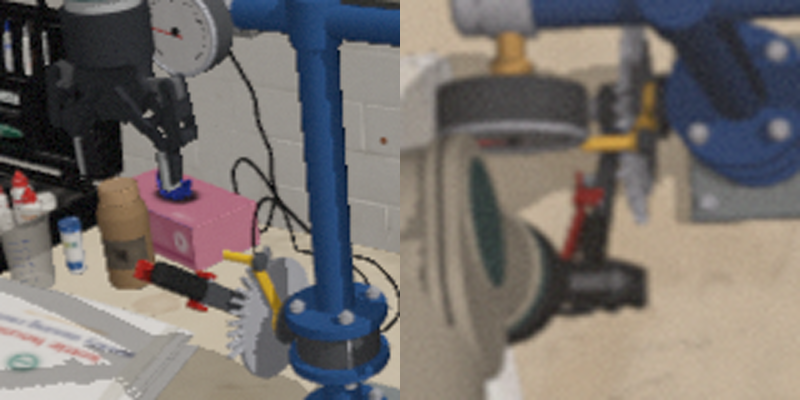

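```bash
python3 -m handwheel '[{"delta_pos":[0.1,-0.1,-1],"yaw":0},{"delta_pos":[0,-0.1,-2],"yaw":0},{"delta_pos":[0,0,-2],"yaw":0},{"delta_pos":[0,0,-2],"yaw":0},{"delta_pos":[0,0,-2],"yaw":0},{"delta_pos":[0,0,-1.3],"yaw":0},{"delta_pos":[0,0,-0.8],"yaw":0},{"delta_pos":[0,0,0],"yaw":0}]'
python3 - <<'E'
from h import *
for n,(a,b,c,d),sz in(("scene",(180,280,160,260),(400,400)),("top",(200,270,190,260),(400,400))):
    p=get_image(n);np.savez(f"{n}1.npz",**{k:p[k] for k in("color","z_map","fx","fy","cx","cy","position","rotation")})
    im=cv2.resize(p["color"][a:b,c:d],sz,interpolation=cv2.INTER_CUBIC)
    out=im if n=="scene" else np.hstack([out,im])
print(status.read_state()["eef_pos"])
cv2.imwrite("pics/g2.png",out[:,:,::-1])
E
```

```text
clock: 3.22
eef_pos: [513.6, 78.4, 217.4]
tool_rot: [-3.141, -0.004, -3.1]
force: [-0.8, -0.2, -0.1]
width: 85.4
gripper_force: 0.0
[515.3217006   78.13501687 219.44427847]
```

View pics/g2.png

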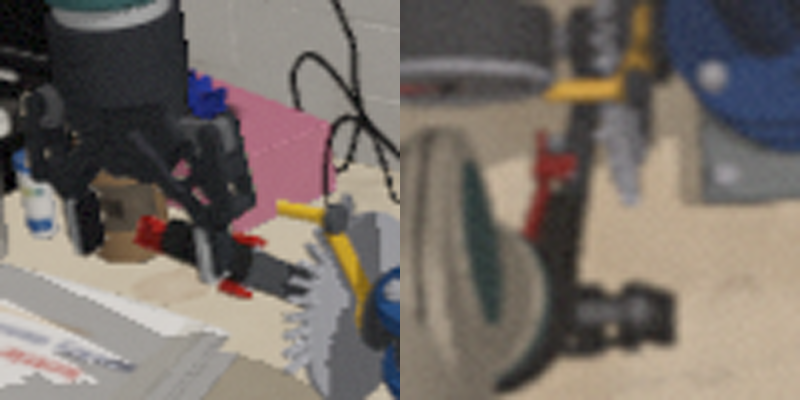

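```bash
python3 -m handwheel '[{"delta_pos":[0,-0.4,0],"yaw":0},{"delta_pos":[0,-0.3,0],"yaw":0},{"delta_pos":[0,0,0],"yaw":0}]' -0.1; python3 -m handwheel '[{"delta_pos":[0,0,0],"yaw":0},{"delta_pos":[0,0,0],"yaw":0},{"delta_pos":[0,0,0],"yaw":0}]' -0.1
```

```text
clock: 3.57
eef_pos: [515.8, 69.4, 220.1]
tool_rot: [-3.141, 0.002, -3.104]
force: [-1.3, 1.4, 1.4]
width: 51.9
gripper_force: 1.7
clock: 3.82
eef_pos: [515.3, 72.7, 220.0]
tool_rot: [3.139, 0.001, -3.101]
force: [-1.1, 4.7, 3.2]
width: 38.7
gripper_force: 2.5
```

```bash
python3 -m handwheel '[{"delta_pos":[0,0,0],"yaw":0},{"delta_pos":[0,0,0],"yaw":0},{"delta_pos":[0,0,0],"yaw":0},{"delta_pos":[0,0,0],"yaw":0},{"delta_pos":[0,0,0],"yaw":0}]' -1
```

```text
clock: 4.23
eef_pos: [514.5, 70.8, 219.7]
tool_rot: [3.141, -0.001, -3.101]
force: [-4.5, 1.3, 5.6]
width: 19.8
gripper_force: 60.1
```

```bash
python3 -m handwheel '[{"delta_pos":[0.18,0,0.25],"yaw":0},{"delta_pos":[0.19,0.02,0.25],"yaw":0},{"delta_pos":[0.39,0.02,0.49],"yaw":0},{"delta_pos":[0.4,0.02,0.47],"yaw":0},{"delta_pos":[0.41,0,0.46],"yaw":0},{"delta_pos":[0,0,0],"yaw":0}]'
cat > look.py <<'E'
from h import *
import sys
p=get_image("scene");C=cloud(p);c=p["color"].astype(int);R,G,B=c[...,0],c[...,1],c[...,2];z=C[...,2]
# lever bar angle: fit of dark bar/grip points from stem; pin; trigger
st=np.array([680.5,50,120]);L=Rot.from_euler("z",.04).inv().apply(C.reshape(-1,3)-st).reshape(C.shape)
m=(c.max(-1)<110)&(np.ptp(c,axis=-1)<20)&(L[...,1]>8)&(L[...,1]<24)&(L[...,0]<-45)&(L[...,2]>45)&(L[...,2]<180)
r=np.hypot(L[...,0],L[...,2]);a=np.arctan2(L[...,2],-L[...,0]);m&=(r<175)&(r>90)
print("bar",m.sum(),"ang pct",np.percentile(a[m],[10,30,50,70,90]).round(3))
y=(R>110)&(R-B>45)&(G-B>25)&(L[...,0]>-75)&(L[...,0]<-15)&(L[...,1]>-5)&(L[...,1]<30)&(L[...,2]>80)&(L[...,2]<106)
print("pin",y.sum(),np.median(L[y],0).round(1) if y.sum() else "")
s=status.read_state();print({k:np.round(s[k],2).tolist() for k in("clock","eef_pos","force","width","gripper_force")})
if len(sys.argv)>1:
    im=cv2.resize(p["color"][80:280,140:300],(640,600) if 0 else (480,600),interpolation=cv2.INTER_CUBIC);cv2.imwrite("pics/"+sys.argv[1],im[:,:,::-1])
E
python3 look.py g3.png
```

```text
clock: 4.73
eef_pos: [530.6, 71.3, 239.0]
tool_rot: [3.141, -0.003, -3.103]
force: [-6.6, 2.1, 2.7]
width: 19.9
gripper_force: 59.3
bar 186 ang pct [0.706 0.74  0.777 0.812 0.85 ]
pin 45 [-46.2  12.1  93.5]
{'clock': 4.78, 'eef_pos': [530.58, 71.28, 239.05], 'force': [-5.77, 3.07, 1.81], 'width': 19.41, 'gripper_force': 59.25}
```

View pics/g3.png

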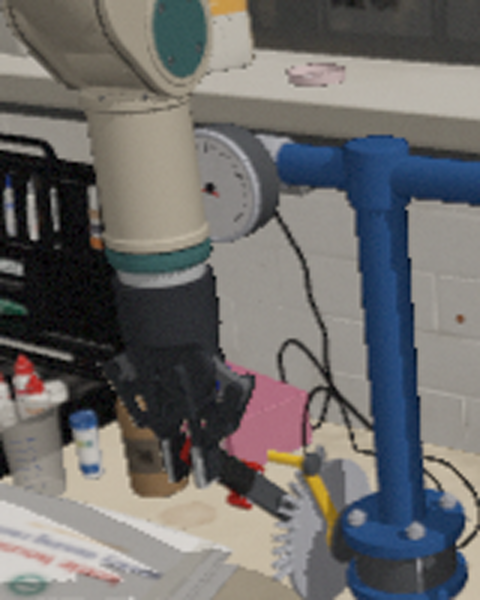

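```bash
python3 -m handwheel '[{"delta_pos":[0.48,0.02,0.52],"yaw":0},{"delta_pos":[0.5,0.02,0.5],"yaw":0},{"delta_pos":[0.2,0.02,0.18],"yaw":0},{"delta_pos":[0,0,0],"yaw":0},{"delta_pos":[0,0,0],"yaw":0}]'; python3 look.py; python3 -m handwheel '[{"delta_pos":[0.2,0.02,0.18],"yaw":0},{"delta_pos":[0,0,0],"yaw":0},{"delta_pos":[0,0,0],"yaw":0}]'; python3 look.py
```

```text
clock: 5.2
eef_pos: [543.3, 71.7, 251.3]
tool_rot: [3.141, 0.0, -3.103]
force: [-4.5, 3.0, -0.4]
width: 19.9
gripper_force: 59.8
bar 188 ang pct [0.787 0.821 0.858 0.891 0.93 ]
pin 44 [-45.8  12.9  93.5]
{'clock': 5.25, 'eef_pos': [543.29, 71.73, 251.34], 'force': [-3.84, 1.93, -0.15], 'width': 19.74, 'gripper_force': 59.79}
clock: 5.5
eef_pos: [545.0, 71.8, 252.8]
tool_rot: [3.141, -0.001, -3.103]
force: [-5.5, 2.7, -0.5]
width: 19.5
gripper_force: 59.9
bar 185 ang pct [0.799 0.833 0.866 0.903 0.947]
pin 42 [-45.8  12.7  93.5]
{'clock': 5.55, 'eef_pos': [544.95, 71.8, 252.82], 'force': [-4.49, 1.93, -1.84], 'width': 19.8, 'gripper_force': 59.9}
```

```bash
for i in 1; do python3 -m handwheel '[{"delta_pos":[0.15,0,0.13],"yaw":0},{"delta_pos":[0,0,0],"yaw":0},{"delta_pos":[0,0,0],"yaw":0}]'|grep -E "eef|force|clock"; done; python3 -m handwheel '[{"delta_pos":[0.15,0.02,0.13],"yaw":0},{"delta_pos":[0,0,0],"yaw":0},{"delta_pos":[0,0,0],"yaw":0}]'|grep -E "eef|force|clock"
```

```text
clock: 5.8
eef_pos: [546.3, 71.8, 254.0]
force: [-4.4, 2.3, -2.0]
gripper_force: 59.8
clock: 6.05
eef_pos: [547.7, 71.9, 255.2]
force: [-5.0, 1.2, -3.4]
gripper_force: 60.0
```

```bash
python3 -m handwheel '[{"delta_pos":[0.12,0,0.1],"yaw":0},{"delta_pos":[0,0,0],"yaw":0},{"delta_pos":[0,0,0],"yaw":0}]'|grep -E "eef|force|clock"; python3 look.py
```

```text
clock: 6.3
eef_pos: [548.9, 72.0, 256.2]
force: [-4.9, 2.0, -1.4]
gripper_force: 59.8
bar 190 ang pct [0.822 0.856 0.886 0.926 0.965]
pin 42 [-46.5  11.1  94. ]
{'clock': 6.35, 'eef_pos': [548.91, 71.95, 256.2], 'force': [-4.42, 2.7, -2.08], 'width': 20.1, 'gripper_force': 59.81}
```

```bash
python3 -m handwheel '[{"delta_pos":[0.12,0,0.1],"yaw":0},{"delta_pos":[0,0,0],"yaw":0},{"delta_pos":[0,0,0],"yaw":0}]'|grep -E "eef|force|clock"
```

```text
clock: 6.6
eef_pos: [549.9, 72.0, 257.0]
force: [-3.7, 1.9, -2.0]
gripper_force: 59.7
```

```bash
cat > clr.py <<'E'
from h import *
from scipy.optimize import least_squares
p=get_image("scene");C=cloud(p);e=status.read_state()["eef_pos"];z=C[...,2]
for a,b in((385,410),(410,440),(440,480),(480,505)):
    m=(z>a)&(z<b)&(abs(C[...,0]-e[0]+15)<35)&(abs(C[...,1]-e[1]+15)<45)
    P=C[m];f=least_squares(lambda q:np.hypot(P[:,0]-q[0],P[:,1]-q[1])-q[2],[e[0],e[1],40],loss="soft_l1");print(a,len(P),f.x.round(1),"front",(f.x[0]+f.x[2]).round(1))
D=C[(z>416)&(z<504)&(C[...,0]<608)&(C[...,0]>590)&(C[...,1]>30)&(C[...,1]<115)]
print("dial",len(D),np.percentile(D[:,0],[5,25,50]).round(1),e)
E
python3 clr.py
```

```text
385 356 [550.   69.9  37.1] front 587.1
410 458 [550.2  70.1  36.1] front 586.3
440 599 [550.2  70.   36.4] front 586.5
480 397 [550.6  70.4  36. ] front 586.6
dial 411 [596.8 598.4 599.6] [549.95230657  71.9519836  257.06322937]
```

```bash
python3 -m handwheel '[{"delta_pos":[0.12,0.01,0.1],"yaw":0},{"delta_pos":[0,0,0],"yaw":0},{"delta_pos":[0,0,0],"yaw":0}]'|grep -E "eef|force|clock"; python3 look.py
```

```text
clock: 6.9
eef_pos: [551.3, 72.0, 258.1]
force: [-4.7, 1.6, -2.9]
gripper_force: 59.9
bar 186 ang pct [0.841 0.871 0.902 0.942 0.978]
pin 39 [-46.    8.5  93.6]
{'clock': 6.95, 'eef_pos': [551.25, 72.03, 258.13], 'force': [-4.48, 1.82, -3.01], 'width': 19.91, 'gripper_force': 59.91}
```

```bash
python3 -m handwheel '[{"delta_pos":[0.12,0,0.09],"yaw":0},{"delta_pos":[0,0,0],"yaw":0},{"delta_pos":[0,0,0],"yaw":0}]'|grep -E "eef|force|clock"
```

```text
clock: 7.2
eef_pos: [552.3, 72.1, 258.9]
force: [-4.4, 3.3, -2.5]
gripper_force: 59.8
```

```bash
python3 -m handwheel '[{"delta_pos":[0.1,0.01,0.08],"yaw":0},{"delta_pos":[0,0,0],"yaw":0},{"delta_pos":[0,0,0],"yaw":0}]'|grep -E "eef|force|clock"; python3 look.py g4.png
```

```text
clock: 7.45
eef_pos: [553.4, 72.1, 259.8]
force: [-5.0, 1.7, -3.3]
gripper_force: 60.0
bar 189 ang pct [0.848 0.879 0.915 0.951 0.989]
pin 37 [-45.9  10.1  93.6]
{'clock': 7.5, 'eef_pos': [553.41, 72.13, 259.82], 'force': [-5.32, 2.5, -2.95], 'width': 19.56, 'gripper_force': 60.03}
```

View pics/g4.png

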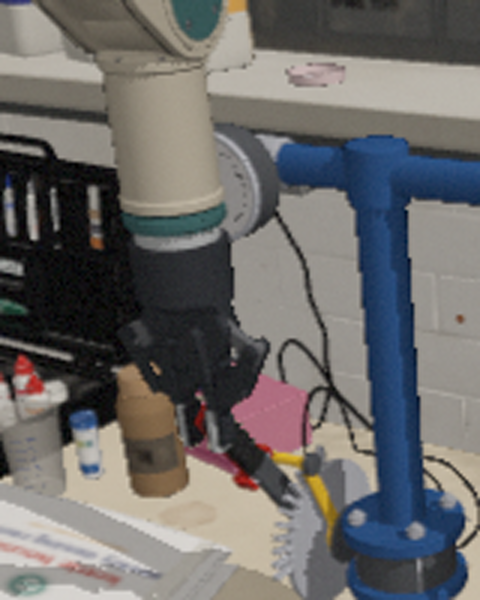

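```bash
python3 -m handwheel '[{"delta_pos":[0.1,0,0.08],"yaw":0},{"delta_pos":[0,0,0],"yaw":0},{"delta_pos":[0,0,0],"yaw":0}]'|grep -E "eef|force|clock"
```

```text
clock: 7.75
eef_pos: [554.4, 72.1, 260.6]
force: [-5.0, 2.4, -3.3]
gripper_force: 59.9
```

```bash
python3 -m handwheel '[{"delta_pos":[0.1,0,0.07],"yaw":0},{"delta_pos":[0,0,0],"yaw":0},{"delta_pos":[0,0,0],"yaw":0}]'|grep -E "eef|force|clock"
```

```text
clock: 8.0
eef_pos: [555.4, 72.2, 261.3]
force: [-5.3, 1.1, -2.5]
gripper_force: 59.9
```

```bash
cat > ang.py <<'E'
from h import *
from scipy.optimize import least_squares
st=np.array([680.5,50,120])
for n in("scene","top"):
    p=get_image(n);C=cloud(p);c=p["color"].astype(int);R,G,B=c[...,0],c[...,1],c[...,2]
    L=Rot.from_euler("z",.04).inv().apply(C.reshape(-1,3)-st).reshape(C.shape)
    r=np.hypot(L[...,0],L[...,2]);a=np.arctan2(L[...,2],-L[...,0])
    m=(c.max(-1)<110)&(np.ptp(c,axis=-1)<20)&(L[...,1]>5)&(L[...,1]<32)&(abs(a-.93)<.22)&(r<172)&(r>98)
    P=L[m]
    if len(P)>10:
        for lo,hi in((98,120),(120,145),(145,172)):
            k=(r[m]>lo)&(r[m]<hi);print(n,lo,k.sum(),"ang",np.percentile(a[m][k],[3,50,97]).round(3),"y",np.percentile(P[k][:,1],[5,50,95]).round(1))
        # box fit: bar/grip 24 wide, theta and dz only
        def res(q):
            t=q[0];u=-P[:,0]*np.cos(t)+P[:,2]*np.sin(t);w=P[:,0]*np.sin(t)+P[:,2]*np.cos(t)
            yl=np.where(u>120,15,q[1]);d=np.stack([abs(w)-12,abs(P[:,1]-(yl+31)/2)-(31-yl)/2],1)
            return np.where(d.max(1)>0,np.hypot(*np.maximum(d,0).T),d.max(1))
        for t0 in(.9,.97):
            f=least_squares(res,[t0,18],loss="soft_l1");print("theta",f.x.round(3),f.cost.round(1))
    Y=L[(R>110)&(R-B>45)&(G-B>25)&(L[...,0]>-62)&(L[...,0]<-25)&(L[...,1]>-5)&(L[...,1]<32)&(L[...,2]>80)&(L[...,2]<106)]
    g=least_squares(lambda q:np.r_[np.hypot(Y[:,0]-q[0],Y[:,2]-q[1])-5,(np.hypot(*q)-101)*3],[-43,90],loss="soft_l1").x
    print("pin",len(Y),g.round(1),"stop",(np.arctan2(g[1],-g[0])-np.arcsin(17/101)).round(3))
print(status.read_state()["force"].round(1))
E
python3 ang.py
```

```text
scene 98 48 ang [0.822 0.916 1.017] y [12.9 15.  18.9]
scene 120 53 ang [0.857 0.925 1.015] y [13.1 15.7 20.4]
scene 145 66 ang [0.871 0.932 1.008] y [12.5 15.2 21.3]
theta [ 0.951 14.521] 98.3
theta [ 0.951 14.521] 98.3
pin 34 [-42.7  91.4] stop 0.965
top 98 10 ang [0.956 1.029 1.073] y [14.  14.6 17.5]
top 120 26 ang [0.947 1.037 1.064] y [14.  17.9 27.4]
top 145 13 ang [0.987 1.03  1.035] y [14.4 16.7 22.8]
theta [ 0.954 14.659] 16.1
theta [ 0.954 14.659] 16.1
pin 39 [-43.2  92.9] stop 0.967
[-5.7  1.6 -3.2]
```

```bash
python3 -m handwheel '[{"delta_pos":[0.08,0,0.07],"yaw":0},{"delta_pos":[0,0,0],"yaw":0},{"delta_pos":[0,0,0],"yaw":0}]'|grep -E "eef|force|clock"
```

```text
clock: 8.35
eef_pos: [556.1, 72.2, 261.9]
force: [-5.6, 2.3, -2.8]
gripper_force: 59.8
```

```bash
python3 -m handwheel '[{"delta_pos":[0.08,0,0.07],"yaw":0},{"delta_pos":[0,0,0],"yaw":0},{"delta_pos":[0,0,0],"yaw":0}]'|grep -E "eef|force|clock"; python3 clr.py
```

```text
clock: 8.6
eef_pos: [557.1, 72.2, 262.7]
force: [-4.4, 1.7, -3.7]
gripper_force: 59.9
385 296 [557.   70.4  37.1] front 594.1
410 479 [557.4  70.5  36.8] front 594.2
440 577 [557.8  71.1  37. ] front 594.8
480 389 [557.4  70.5  35.9] front 593.3
dial 336 [597.  598.8 600. ] [557.12713275  72.24326798 262.66571042]
```

```bash
python3 -m handwheel '[{"delta_pos":[0.08,0,0.07],"yaw":0},{"delta_pos":[0,0,0],"yaw":0},{"delta_pos":[0,0,0],"yaw":0}]'|grep -E "eef|force|clock"
```

```text
clock: 8.9
eef_pos: [557.9, 72.3, 263.3]
force: [-4.9, 1.9, -4.1]
gripper_force: 59.8
```

```bash
python3 -m handwheel '[{"delta_pos":[0.04,0,0.07],"yaw":0},{"delta_pos":[0,0,0],"yaw":0},{"delta_pos":[0,0,0],"yaw":0}]'|grep -E "eef|force|clock"
```

```text
clock: 9.15
eef_pos: [558.1, 72.2, 263.4]
force: [-5.1, 2.3, -8.9]
gripper_force: 59.5
```

```bash
python3 -m handwheel '[{"delta_pos":[0,0,0],"yaw":0},{"delta_pos":[0,0,0],"yaw":0},{"delta_pos":[0,0,0],"yaw":0},{"delta_pos":[0,0,0],"yaw":0},{"delta_pos":[0,0,0],"yaw":0},{"delta_pos":[0,0,0],"yaw":0}]' 1;  python3 -m handwheel '[{"delta_pos":[-0.5,0.1,0],"yaw":0},{"delta_pos":[-1.5,0.1,0],"yaw":0},{"delta_pos":[-2,0,0],"yaw":0},{"delta_pos":[-2,0,0],"yaw":0},{"delta_pos":[-2,0,0],"yaw":0},{"delta_pos":[-1,0,0],"yaw":0},{"delta_pos":[0,0,0],"yaw":0},{"delta_pos":[0,0,0],"yaw":0}]'
python3 ang.py; python3 look.py g5.png
```

```text
clock: 9.65
eef_pos: [559.5, 71.2, 264.7]
tool_rot: [-3.141, 0.003, -3.104]
force: [-0.4, 0.2, -0.2]
width: 85.4
gripper_force: 0.0
clock: 10.32
eef_pos: [469.2, 74.3, 264.4]
tool_rot: [3.141, 0.002, -3.102]
force: [1.2, -0.7, 0.4]
width: 85.5
gripper_force: 0.0
scene 98 46 ang [0.854 0.934 1.045] y [12.8 14.7 17.8]
scene 120 58 ang [0.866 0.939 1.033] y [13.5 15.6 20.9]
scene 145 63 ang [0.886 0.936 1.024] y [13.6 15.4 20.9]
theta [ 0.971 14.371] 83.0
theta [ 0.971 14.371] 83.0
pin 32 [-44.1  90.9] stop 0.95
top 98 8 ang [0.959 1.021 1.081] y [14.4 15.4 17.8]
top 120 24 ang [0.961 1.049 1.077] y [14.5 17.2 27.3]
top 145 29 ang [0.994 1.044 1.065] y [14.6 20.  28.8]
theta [ 1.117 -0.021] 137.0
theta [ 0.971 15.057] 25.8
pin 35 [-44.2  94.8] stop 0.965
[-0.2  0.6 -0.3]
bar 196 ang pct [0.877 0.904 0.941 0.976 1.016]
pin 34 [-46.6   8.4  93.8]
{'clock': 10.47, 'eef_pos': [469.79, 74.16, 264.02], 'force': [1.09, 0.16, -0.63], 'width': 85.22, 'gripper_force': 0.0}
```

View pics/g5.png

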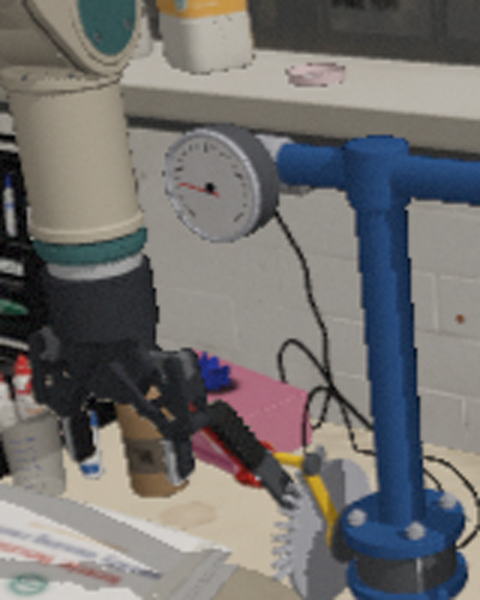

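```bash
python3 -c "
from h import *
s=status.read_state();print(s['qpos'].round(2),s['tool_rot'])"; python3 -m handwheel '[{"delta_pos":[0,-0.7,0],"yaw":0.03},{"delta_pos":[0,-1.4,0],"yaw":0.06}]'; python3 -c "
from h import *
s=status.read_state();print(s['qpos'].round(2))"
```

```text
[-0.3   0.34  0.11  1.95 -0.05  0.86  1.45] [-3.14154755e+00  1.31768271e-03 -3.10274757e+00]
clock: 10.63
eef_pos: [469.5, 54.6, 263.7]
tool_rot: [3.141, 0.001, -3.008]
force: [0.6, -0.1, -0.7]
width: 85.6
gripper_force: 0.0
[-0.25  0.34  0.1   1.95 -0.04  0.85  1.58]
```

```bash
python3 -m handwheel '[{"delta_pos":[0,-1.1,0],"yaw":-0.1},{"delta_pos":[0,-1.2,0],"yaw":-0.12},{"delta_pos":[0,-1.2,0],"yaw":-0.12},{"delta_pos":[0,-1.2,0],"yaw":-0.12},{"delta_pos":[0,-1.2,0],"yaw":-0.12},{"delta_pos":[0,-1.2,0],"yaw":-0.12},{"delta_pos":[0,-1.2,0],"yaw":-0.12},{"delta_pos":[0,-1.2,0],"yaw":-0.12},{"delta_pos":[0,-1.2,0],"yaw":-0.12},{"delta_pos":[0,-1,0],"yaw":-0.12}]' >/dev/null;  python3 -m handwheel '[{"delta_pos":[0,0,0],"yaw":-0.12},{"delta_pos":[0,0,0],"yaw":-0.12},{"delta_pos":[0,0,0],"yaw":-0.12},{"delta_pos":[0,0,0],"yaw":-0.12},{"delta_pos":[0,0,0],"yaw":0},{"delta_pos":[0,0,0],"yaw":0},{"delta_pos":[0,0,0],"yaw":0}]'
```

```text
clock: 12.05
eef_pos: [468.8, -63.9, 263.8]
tool_rot: [3.142, 0.0, 1.614]
force: [0.4, -0.6, -0.0]
width: 85.2
gripper_force: 0.0
```

```bash
python3 -m handwheel '[{"delta_pos":[1.2,0,0],"yaw":0},{"delta_pos":[2.5,0,0],"yaw":0},{"delta_pos":[2.5,0,0],"yaw":0},{"delta_pos":[2,0,0],"yaw":0},{"delta_pos":[0.9,0,0],"yaw":0},{"delta_pos":[-0.1,2,0],"yaw":0},{"delta_pos":[-0.1,2.3,0],"yaw":0},{"delta_pos":[-0.1,2,0],"yaw":0},{"delta_pos":[0,0,0],"yaw":0},{"delta_pos":[0,0,0],"yaw":0}]'
python3 - <<'E'
from h import *
out=[]
for n,(a,b,c,d) in(("scene",(110,290,140,320)),("top",(190,280,180,270))):
    p=get_image(n);out.append(cv2.resize(p["color"][a:b,c:d],(400,400),interpolation=cv2.INTER_CUBIC))
cv2.imwrite("pics/g6.png",np.hstack(out)[:,:,::-1]); print(status.read_state()["eef_pos"].round(1))
E
```

```text
clock: 12.88
eef_pos: [555.9, 0.3, 263.7]
tool_rot: [-3.141, -0.0, 1.614]
force: [0.9, -0.1, -0.4]
width: 85.4
gripper_force: 0.0
[556.1  -2.  264. ]
```

View pics/g6.png

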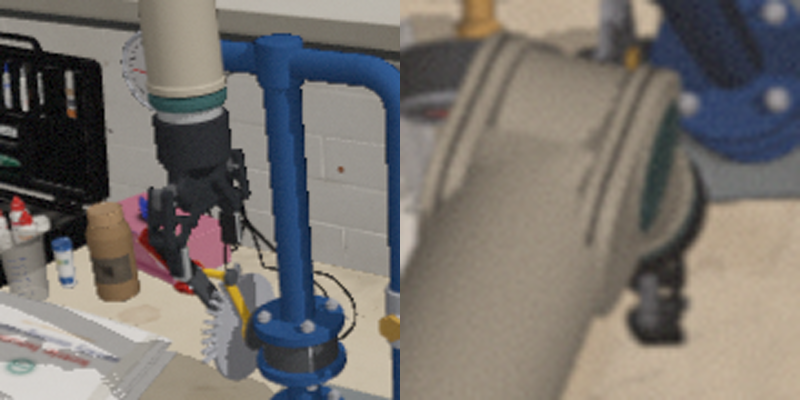

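```bash
python3 -m handwheel '[{"delta_pos":[0,1,0],"yaw":0},{"delta_pos":[0,1.5,0],"yaw":0},{"delta_pos":[0,1.5,0],"yaw":0},{"delta_pos":[0,1.2,0],"yaw":0},{"delta_pos":[0,1,0],"yaw":0},{"delta_pos":[0,0.5,0],"yaw":0},{"delta_pos":[0,0,0],"yaw":0},{"delta_pos":[0,0,0],"yaw":0}]'; python3 clr.py
```

```text
clock: 13.65
eef_pos: [556.4, 65.7, 263.9]
tool_rot: [3.142, 0.001, 1.611]
force: [-0.2, 0.1, 0.2]
width: 85.3
gripper_force: 0.0
385 294 [556.7  64.5  37.5] front 594.2
410 478 [556.1  63.6  36.4] front 592.5
440 572 [556.7  64.2  36.7] front 593.4
480 397 [555.9  63.6  35.4] front 591.3
dial 254 [596.8 598.8 600. ] [556.42831458  65.23542041 263.97360408]
```

Now pull towards the robot: about 24 mm to contact.

```bash
python3 -m handwheel '[{"delta_pos":[-0.5,0,0],"yaw":0},{"delta_pos":[-0.7,0,0],"yaw":0},{"delta_pos":[-0.4,0,0],"yaw":0},{"delta_pos":[-0.2,0,0],"yaw":0},{"delta_pos":[0,0,0],"yaw":0}]'; python3 -m handwheel '[{"delta_pos":[-0.2,0,0],"yaw":0},{"delta_pos":[-0.2,0,0],"yaw":0},{"delta_pos":[0,0,0],"yaw":0}]' | grep -E "clock|eef|^force"
```

```text
clock: 14.12
eef_pos: [538.4, 65.8, 264.3]
tool_rot: [3.141, -0.0, 1.61]
force: [2.0, 0.1, 0.3]
width: 85.3
gripper_force: 0.6
clock: 14.37
eef_pos: [533.6, 66.2, 263.8]
force: [-0.6, -0.2, 0.1]
```

```bash
python3 -m handwheel '[{"delta_pos":[-0.2,0,0],"yaw":0},{"delta_pos":[0,0,0],"yaw":0},{"delta_pos":[0,0,0],"yaw":0}]' | grep -E "clock|eef|^force"
```

```text
clock: 14.62
eef_pos: [531.7, 66.3, 263.6]
force: [0.2, 0.0, -0.4]
```

```bash
python3 -m handwheel '[{"delta_pos":[-0.2,0,0],"yaw":0},{"delta_pos":[0,0,0],"yaw":0},{"delta_pos":[0,0,0],"yaw":0}]' | grep -E "clock|eef|^force"; python3 -m handwheel '[{"delta_pos":[-0.15,0,0],"yaw":0},{"delta_pos":[0,0,0],"yaw":0},{"delta_pos":[0,0,0],"yaw":0}]' | grep -E "clock|eef|^force"
```

```text
clock: 14.87
eef_pos: [530.3, 66.2, 263.9]
force: [1.0, 0.5, 0.4]
clock: 15.12
eef_pos: [529.3, 66.2, 264.1]
force: [1.8, -0.0, -0.8]
```

```bash
python3 -m handwheel '[{"delta_pos":[-0.15,0,0],"yaw":0},{"delta_pos":[0,0,0],"yaw":0},{"delta_pos":[0,0,0],"yaw":0}]' | grep -E "clock|eef|^force|width"
```

```text
clock: 15.37
eef_pos: [527.5, 66.1, 264.0]
force: [1.7, 0.2, 0.4]
width: 85.0
```

```bash
python3 -m handwheel '[{"delta_pos":[-0.2,0,0],"yaw":0},{"delta_pos":[0,0,0],"yaw":0},{"delta_pos":[0,0,0],"yaw":0}]' | grep -E "clock|eef|^force|width"; python3 ang.py; python3 look.py
```

```text
clock: 15.62
eef_pos: [525.2, 66.1, 263.9]
force: [1.3, 0.9, -0.2]
width: 85.3
scene 98 44 ang [0.775 0.87  0.971] y [12.3 14.9 17.4]
scene 120 56 ang [0.79  0.863 0.957] y [13.3 15.7 18.6]
scene 145 64 ang [0.808 0.865 0.943] y [13.3 15.5 20.1]
theta [ 0.887 14.601] 87.5
theta [ 0.887 14.601] 87.5
pin 42 [-42.9  90.8] stop 0.961
top 98 16 ang [0.867 0.988 1.027] y [14.2 15.7 19.9]
top 120 25 ang [0.897 0.969 1.001] y [14.4 18.6 27.3]
top 145 20 ang [0.889 0.956 0.985] y [13.9 16.6 24.4]
theta [ 0.892 14.713] 36.8
theta [ 0.892 14.713] 36.8
pin 39 [-42.5  92.4] stop 0.97
[ 1.8  0.4 -0.3]
bar 188 ang pct [0.801 0.831 0.868 0.901 0.945]
pin 43 [-45.9  10.2  94. ]
{'clock': 15.77, 'eef_pos': [525.2, 66.12, 263.89], 'force': [0.94, 0.15, 0.08], 'width': 86.06, 'gripper_force': 0.6}
```

```bash
python3 -m handwheel '[{"delta_pos":[-0.15,0,-0.13],"yaw":0},{"delta_pos":[-0.15,0,-0.13],"yaw":0},{"delta_pos":[0,0,0],"yaw":0}]' | grep -E "clock|eef|^force|width"
```

```text
clock: 16.02
eef_pos: [523.2, 66.1, 262.0]
force: [1.4, 0.2, 4.3]
width: 85.5
```

```bash
python3 -m handwheel '[{"delta_pos":[-0.15,0,-0.13],"yaw":0},{"delta_pos":[0,0,0],"yaw":0},{"delta_pos":[0,0,0],"yaw":0}]' | grep -E "clock|eef|^force|width"; python3 -m handwheel '[{"delta_pos":[-0.1,0,-0.1],"yaw":0},{"delta_pos":[0,0,0],"yaw":0},{"delta_pos":[0,0,0],"yaw":0}]' | grep -E "clock|eef|^force|width"
```

```text
clock: 16.27
eef_pos: [522.6, 66.1, 261.4]
force: [1.4, 0.2, 7.6]
width: 85.3
clock: 16.52
eef_pos: [522.4, 66.1, 260.9]
force: [2.1, -0.1, 9.5]
width: 85.2
```

```bash
python3 ang.py; python3 look.py g7.png
```

```text
scene 98 47 ang [0.755 0.847 0.958] y [12.6 14.8 16.4]
scene 120 52 ang [0.773 0.848 0.94 ] y [13.7 15.7 17.8]
scene 145 64 ang [0.791 0.856 0.934] y [13.4 15.5 20.1]
theta [ 0.868 14.629] 79.3
theta [ 0.874 -0.025] 304.2
pin 44 [-42.5  91.5] stop 0.967
top 98 14 ang [0.845 0.962 0.99 ] y [14.2 15.8 18.7]
top 120 22 ang [0.899 0.955 0.982] y [14.2 17.8 23.4]
top 145 22 ang [0.89  0.948 0.967] y [14.6 16.2 26.7]
theta [ 0.875 15.127] 28.7
theta [ 0.875 15.127] 28.7
pin 39 [-42.6  93.5] stop 0.974
[ 2.4 -0.3 10.2]
bar 189 ang pct [0.784 0.813 0.847 0.886 0.92 ]
pin 44 [-46.1  11.8  93.4]
{'clock': 16.67, 'eef_pos': [522.38, 66.03, 260.96], 'force': [1.88, 0.38, 10.27], 'width': 85.44, 'gripper_force': 3.99}
```

View pics/g7.png

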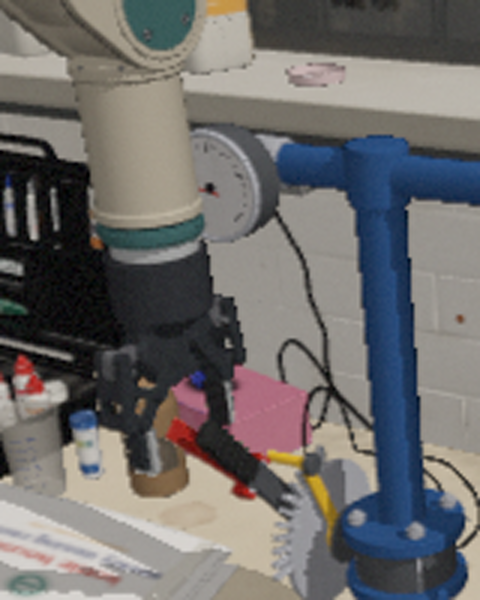

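```bash
python3 -m handwheel '[{"delta_pos":[-0.2,0,0],"yaw":0},{"delta_pos":[0,0,0],"yaw":0},{"delta_pos":[0,0,0],"yaw":0}]' | grep -E "clock|eef|force|width"
```

```text
clock: 16.92
eef_pos: [522.0, 66.0, 260.9]
force: [5.9, 0.6, 5.1]
width: 85.3
gripper_force: 4.4
```

```bash
python3 -m handwheel '[{"delta_pos":[-0.2,0,-0.05],"yaw":0},{"delta_pos":[0,0,0],"yaw":0},{"delta_pos":[0,0,0],"yaw":0}]' | grep -E "clock|eef|force|width"; python3 look.py
```

```text
clock: 17.17
eef_pos: [521.4, 66.0, 260.6]
force: [10.5, -1.1, 4.5]
width: 85.7
gripper_force: 5.0
bar 191 ang pct [0.782 0.809 0.845 0.883 0.917]
pin 43 [-46.5  11.1  93.9]
{'clock': 17.22, 'eef_pos': [521.42, 65.99, 260.63], 'force': [10.42, -0.74, 3.56], 'width': 85.31, 'gripper_force': 5.0}
```

```bash
python3 -m handwheel '[{"delta_pos":[-0.18,0,-0.08],"yaw":0},{"delta_pos":[0,0,0],"yaw":0},{"delta_pos":[0,0,0],"yaw":0},{"delta_pos":[0,0,0],"yaw":0},{"delta_pos":[0,0,0],"yaw":0}]' | grep -E "clock|eef|force|width"; python3 look.py
```

```text
clock: 17.63
eef_pos: [520.9, 66.0, 260.2]
force: [12.2, 1.3, 3.7]
width: 85.4
gripper_force: 5.8
bar 187 ang pct [0.775 0.809 0.847 0.879 0.917]
pin 45 [-46.8  12.7  93.9]
{'clock': 17.68, 'eef_pos': [520.89, 65.99, 260.2], 'force': [11.42, 0.07, 4.52], 'width': 85.12, 'gripper_force': 5.78}
```

```bash
python3 -m handwheel '[{"delta_pos":[-0.18,0,-0.1],"yaw":0},{"delta_pos":[0,0,0],"yaw":0},{"delta_pos":[0,0,0],"yaw":0},{"delta_pos":[0,0,0],"yaw":0}]' | grep -E "clock|eef|force|width"
```

```text
clock: 18.02
eef_pos: [520.4, 66.0, 259.7]
force: [13.6, 0.3, 3.8]
width: 85.6
gripper_force: 6.7
```

```bash
python3 -m handwheel '[{"delta_pos":[-0.12,0,-0.05],"yaw":0},{"delta_pos":[0,0,0],"yaw":0},{"delta_pos":[0,0,0],"yaw":0},{"delta_pos":[0,0,0],"yaw":0},{"delta_pos":[0,0,0],"yaw":0}]' | grep -E "clock|eef|force|width"; python3 ang.py
```

```text
clock: 18.43
eef_pos: [520.2, 66.0, 259.5]
force: [15.5, -0.6, 4.4]
width: 85.4
gripper_force: 7.3
scene 98 46 ang [0.741 0.83  0.924] y [12.7 14.8 17.5]
scene 120 57 ang [0.767 0.837 0.924] y [13.  15.7 19.3]
scene 145 60 ang [0.782 0.851 0.921] y [13.  15.4 19.4]
theta [ 0.861 14.589] 90.5
theta [ 0.861 14.589] 90.5
pin 46 [-42.8  91.2] stop 0.962
top 98 17 ang [0.864 0.966 0.994] y [14.1 16.  20.5]
top 120 25 ang [0.862 0.931 0.965] y [14.7 16.9 23.3]
top 145 22 ang [0.881 0.936 0.956] y [14.8 18.  26.2]
theta [ 0.863 14.601] 35.7
theta [ 0.938 16.1  ] 133.9
pin 39 [-42.4  92.3] stop 0.972
[15.7  0.   4. ]
```

```bash
python3 -m handwheel '[{"delta_pos":[0.6,0,0.3],"yaw":0},{"delta_pos":[0.8,0,0.2],"yaw":0},{"delta_pos":[0.8,0,0],"yaw":0},{"delta_pos":[0,-1,0],"yaw":0},{"delta_pos":[0,-2,0],"yaw":0},{"delta_pos":[0,-2.5,0],"yaw":0},{"delta_pos":[0,-2.5,0],"yaw":0},{"delta_pos":[0,-2.5,0],"yaw":0},{"delta_pos":[0,-1.5,0],"yaw":0},{"delta_pos":[0,0,0],"yaw":0}]' | grep -E "clock|eef|force|width"; python3 -m handwheel '[{"delta_pos":[-1.5,0,0],"yaw":0},{"delta_pos":[-3,0,0],"yaw":0},{"delta_pos":[-3,0,0],"yaw":0},{"delta_pos":[-3,0,0],"yaw":0},{"delta_pos":[-1,0,0],"yaw":0},{"delta_pos":[0,0,0],"yaw":0},{"delta_pos":[0,0,0],"yaw":0}]' | grep -E "clock|eef|force|width"
python3 ang.py; python3 - <<'E'
from h import *
p0=np.load("scene0.npz")
for n,ps in(("scene",(p0,get_image("scene"))),("top",(np.load("top0.npz"),get_image("top")))):
  for p,th in zip(ps,(.677,.865)):
    C=cloud(p);c=p["color"].astype(int);R,G,B=c[...,0],c[...,1],c[...,2]
    L=(Rot.from_euler("z",.04)*Rot.from_euler("y",th)).inv().apply(C.reshape(-1,3)-[680.5,50,120]).reshape(C.shape)
    m=(R>80)&(G<60)&(B<60)&(L[...,0]<-125)&(L[...,0]>-215)&(abs(L[...,2])<25)&(L[...,1]>25)&(L[...,1]<75)
    P=L[m];print(n,len(P),"slope",np.polyfit(-P[:,0],P[:,1],1).round(3) if len(P)>5 else "")
E
python3 look.py g8.png
```

```text
clock: 19.37
eef_pos: [531.2, -59.1, 260.8]
force: [-0.4, -1.0, 0.6]
width: 85.5
gripper_force: 0.0
clock: 19.95
eef_pos: [418.7, -53.3, 261.4]
force: [1.4, 1.5, -0.5]
width: 85.2
gripper_force: 0.0
scene 47 slope [-3.0000e-03  4.3957e+01]
scene 4 slope 
top 43 slope [ 0.156 14.234]
top 58 slope [ 0.336 -7.372]
bar 32 ang pct [0.794 0.805 0.817 0.837 0.879]
pin 31 [-46.5   5.9  93.7]
{'clock': 20.15, 'eef_pos': [419.44, -53.78, 261.14], 'force': [0.88, 0.19, 0.3], 'width': 85.31, 'gripper_force': 0.0}Traceback (most recent call last):
  File "ang.py", line 12, in <module>
    k=(r[m]>lo)&(r[m]<hi);print(n,lo,k.sum(),"ang",np.percentile(a[m][k],[3,50,97]).round(3),"y",np.percentile(P[k][:,1],[5,50,95]).round(1))
                                                   ~~~~~~~~~~~~~^^^^^^^^^^^^^^^^^^^
    return _quantile_unchecked(
        a, q, axis, out, overwrite_input, method, keepdims, weights)
    return _ureduce(a,
                    func=_quantile_ureduce_func,
    ...<5 lines>...
                    overwrite_input=overwrite_input,
                    method=method)
    r = func(a, **kwargs)
    result = _quantile(arr,
                       quantiles=q,
    ...<2 lines>...
                       out=out,
                       weights=wgt)
    slices_having_nans = np.isnan(arr[-1, ...])
                                  ~~~^^^^^^^^^
IndexError: index -1 is out of bounds for axis 0 with size 0
```

View pics/g8.png

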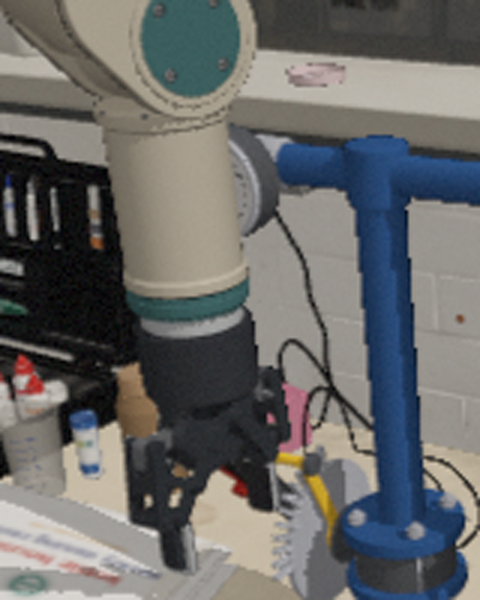

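```bash
python3 -m handwheel '[{"delta_pos":[0,0,0],"yaw":0},{"delta_pos":[0,0,0],"yaw":0},{"delta_pos":[0,0,0],"yaw":0}]'|head -1; python3 -c "
from cell import ctrl
print(ctrl.finish_job())"
```

```text
clock: 20.4
the job is handed in; nothing more can be done
None
```

I raised the lever with the trigger squeezed until it met the memory stop, let the trigger drop its tooth into the last notch (about 0.10 rad below the stop), and the lever stood solid under a push of about 16 N. I then withdrew the arm and handed the job in at 20.4 s; the cameras show the stop pin where it was, but no verdict came back.

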